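# Clear the test plate and hold the surface probe on its mark

## Task

Clear the aluminium test plate for a probe check: first sort what lies on it, standing the lidded jar upright in the yellow food tray and laying the marker in the blue stationery tray. Then take the black surface probe out of its stand and hold it upright with its sprung copper tip on the centre of the red-ringed mark, pressing gently so that the tip is pushed about half way in, neither barely touching nor bottomed. Finish while still holding the probe there, steady; leave the cup, the tub and the timer alone, and never press the probe hard on the plate.

Things in the scene. Friction and masses are not known exactly. Their poses are not given: they have to be found in the camera images.
- jar: round jar with a green lid (fixed on), 64 to 68 mm across and 84 mm tall, 0.18 to 0.35 kg, standing on the test plate; origin at the centre of its underside, z up
- marker: black and white marker pen, 135 mm long, 16 to 17 mm thick, lying on the test plate; origin under its middle on its underside, its length along its own y
- food_tray: yellow open tray, fixed, outside 190 mm (its x) by 130 mm (its y) by 40 mm high, walls and floor 4 mm; origin at the centre of its underside. It and the blue tray may have changed places
- pen_tray: blue open stationery tray, fixed, the same shape and size as the yellow one: 190 mm (its x) by 130 mm (its y) by 40 mm high, walls and floor 4 mm; origin at the centre of its underside
- test_plate: aluminium test plate, 160 x 160 mm, fixed, top 15 mm above the work surface; origin at the centre of its underside, x and y along its edges
- spot (a point): centre of the mark on the plate's top: a white disc, 24 mm in diameter, in a red ring of 32 mm outer diameter
- probe_stand: grey block 70 x 70 mm on a dark 90 x 90 mm foot, fixed, top 62 mm above the work surface, with an upright 15 mm hole, 56 mm deep, in its middle that holds the probe's stem; origin at the centre of its underside
- probe: surface probe, 0.11 kg, standing upright in the stand; origin at the end of its tip (spring out), z up along it. Square black handle 26 x 26 mm, sides along its own x and y, from 57 to 152 mm above the origin (its underside rests on the stand's top, so lift it about 65 mm to clear the hole); below it a steel stem 10 mm thick and the copper tip 7.6 mm thick
- tip (a point): centre of the end face of the probe's copper tip; it moves with the spring
- plunger (a joint): how far the probe's sprung tip is pushed in, m: 0 out, 0.010 bottomed; spring 500 N/m (half way in is 2.5 N)
- steel_cup: grey steel cup, 76 mm wide and 102 mm tall, a bystander to leave alone; origin at the centre of its underside
- tub_spread: white lidded tub, 96 x 137 x 53 mm, a bystander to leave alone; origin at the centre of its underside
- bake_timer: red and white round timer, 62 mm wide and 34 mm tall, a bystander to leave alone; origin at the centre of its underside

How it is judged:
By the outcome, as a careful person would: the job done as asked, in the order asked, and still so for the second after the job is handed in, while the arm keeps its last pose, push and grip.
It also fails if it takes over 72 s, if anything falls off the work surface, if the arm or the gripper's body presses on something with over 40 N, if the wrist force passes 120 N, or if a joint passes its speed limit or range.

## Robot

A 6-joint arm with a two-finger parallel gripper is mounted at the origin on a cart in front of the work surface, level with it; the furniture and walls round the work are solid. World frame = base frame: x ahead of the robot, y to its left, z up, the work surface at z = 0. Lengths are in m, angles in rad, forces in N, time in s.
With the tool pointing down it reaches from about 0.35 to 0.925 m from the base axis. Payload 6.4 kg.
Tool frame: the origin (TCP) lies midway between the tips of the shut fingers; the grasp point (between the pads) lies 19 mm behind it; z points along the fingers, y is the line along which they close (so a half turn about z gives the same grasp; the last joint's range is limited). The gripper opens to 94 mm and grips with 3 to 60 N. Pads are 16 mm wide; open, the fingers measure 119 mm over their backs; the gripper's body (75 mm by 177 mm) begins 78 mm behind the grasp point.
Start: joints at [0.959, 0.245, 1.558, -0, 1.339, -0.174], TCP at [0.276, 0.589, 0.17] pointing down, gripper open.
Joint ranges: [-3.13, 3.13], [-1.02, 2.26], [0.13, 2.54], [-0.95, 4.09], [0.21, 2.88], [-2.74, 2.74]. Speed limits (rad/s): [2.57, 2.57, 3.14, 3.14, 3.14, 3.14].

## Interface

Orientations are given as a rotation vector (axis times angle).
In Python, from workcell import robot gives the robot as it stands.
- The arm moves only by the shell command python3 -m inch FILE [FORCE], which reads ROWS from the file FILE. ROWS is a JSON list of rows, 1 to 5 of them, each of 7 numbers: dx, dy, dz in fractions of the full range, 1 being 0.8 m, then a rotation vector rx, ry, rz in parts of the range, where 1.0 means pi rad, then the opening from 0.0 (shut) to 1.0 (fully open); each row shifts and turns the commanded pose from where the row before left it, along the tool's axes as they then stand; what a row does not reach is not made up. A row lasts 1/12 s, in which the tool goes at most 0.0417 m and 0.125 rad, less where a joint would pass 70% of its speed; a pose out of reach is approached as far as the arm can. The fingers move at their own pace and stop on an object; FORCE is the grip in N (left out, the last holds). Time passes only in rows, so rows that do not move let the fingers close. It prints the time, the measured TCP pose, the force, the opening and the grip force at its end. Input that does not fit is refused with a message, and nothing moves.
- robot.get_obs(): the state, without advancing time (a new reading comes with each control period).
- robot.grab_frame(name): name is "scene" or "top" or "wrist"; returns (picture, depth): 480x640x3 uint8, red, green, blue; 480x640 float32, m along the optical axis (not along the pixel's ray), 0 where there is no reading.
- robot.get_calibration(name): a dict with "mtx" (3x3 intrinsics, pixels), "cam_to_world" (4x4, takes a point from camera to world coordinates). Camera axes: x right, y down, z forward; pixel columns grow to the right and rows downward; lengths in m; the calibration is good to about 2 mm. A picture is of the moment at which its call begins: read the wrist's pose just before it. get_calibration takes no time and is no camera call; for the wrist camera it gives the pose at the moment of the call.
- robot.job_done(): hands the job in; it is judged then, once.
The state is a dict: "clock": time; "joint_pos": joint angles; "qd": joint speeds; "tau": joint torques, N m; "tool_pos": TCP position; "orientation": TCP orientation; "wrist_force": force on the tool from outside, world axes, zero at the start; "wrist_torque": the same for the moment, N m; "width": opening from 0.0 (shut) to 1.0 (fully open); "gripper_force": force on a finger pad.
Only numpy, scipy, OpenCV 4.12 (cv2) and the standard library are available. Lean on these libraries where they do the work, as an engineer would, in place of code of your own. Each camera call takes 0.05 s, during which the arm holds its last target. There are 200 camera calls.

## Working session

There is one attempt and no reset: what is moved stays moved. The work goes in short steps, Python scripts to look and compute and a shell command to move; the robot and the scene stay as the last step left them, time stands still between calls to the robot, and variables do not carry over. Pictures are saved under pics/ and viewed, at most 10 in all, crops included, and the job is handed in when it is done.

```bash
mkdir -p pics; ls
python3 - <<'E'
from workcell import robot
import cv2,numpy as np
o=robot.get_obs();print({k:np.round(v,3) for k,v in o.items()})
for n in("top","scene"):
    p,d=robot.grab_frame(n);c=robot.get_calibration(n)
    cv2.imwrite(f"pics/{n}0.png",p[:,:,::-1]);np.savez(f"{n}0.npz",p=p,d=d,**c)
    print(np.round(c["cam_to_world"],3),c["mtx"])
E
```

```text
pics
{'clock': np.float64(0.0), 'joint_pos': array([ 0.959,  0.246,  1.559, -0.   ,  1.339, -0.174]), 'qd': array([-0.   , -0.   ,  0.001,  0.001,  0.   , -0.001]), 'tau': array([-1.0000e-03, -4.1584e+01, -3.1460e+01,  6.9000e-02,  3.3000e-02,
       -0.0000e+00]), 'tool_pos': array([0.275, 0.588, 0.169]), 'orientation': array([-6.820e-01, -3.066e+00,  3.000e-03]), 'wrist_force': array([-0.074, -0.221,  1.089]), 'wrist_torque': array([ 0.017,  0.022, -0.032]), 'gripper_force': np.float64(0.0), 'width': np.float64(1.0)}
[[ 1.000e-03 -9.810e-01  1.940e-01  2.140e-01]
 [-1.000e+00  1.000e-03  1.000e-02 -3.600e-02]
 [-1.000e-02 -1.940e-01 -9.810e-01  1.526e+00]
 [ 0.000e+00  0.000e+00  0.000e+00  1.000e+00]] [[471.47753944   0.         317.58067723]
 [  0.         471.47753944 245.00681896]
 [  0.           0.           1.        ]]
[[ 0.838 -0.319  0.442 -0.214]
 [-0.545 -0.52   0.657 -1.116]
 [ 0.02  -0.792 -0.61   1.051]
 [ 0.     0.     0.     1.   ]] [[545.64800286   0.         315.13006796]
 [  0.         545.64800286 229.82588158]
 [  0.           0.           1.        ]]
```

View pics/top0.png

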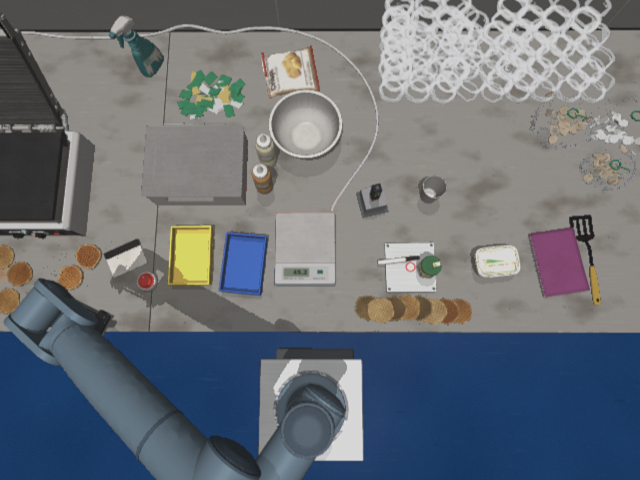

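View pics/scene0.png

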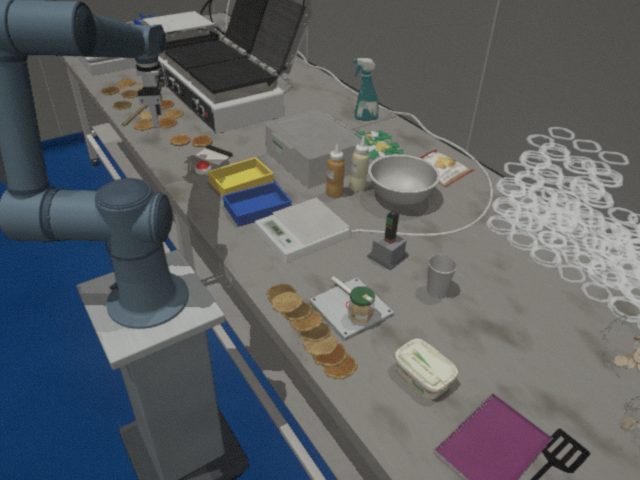

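The top view shows the yellow tray at (191,255), blue tray (244,263), plate (410,267), jar lid (430,266), marker from (378,262) to (418,258), ring at (410,267), probe (376,191) in its stand (373,202), cup (432,189) and tub (497,261). The scene view agrees with this.

```bash
cat > h.py <<'E'
import numpy as np,cv2
from scipy.spatial.transform import Rotation as R
def cloud(z):
    K,T,d=z["mtx"],z["cam_to_world"],z["d"]
    v,u=np.mgrid[:480,:640]
    P=np.stack([(u-K[0,2])/K[0,0]*d,(v-K[1,2])/K[1,1]*d,d],-1)
    W=P@T[:3,:3].T+T[:3,3]; W[d==0]=np.nan
    return W
def rect(W,m):
    P=W[m][:,:2]; r=cv2.minAreaRect((P*1000).astype(np.float32)); return np.round(r[0],1),np.round(r[1],1),round(r[2],1),m.sum(),np.round(np.median(W[m],0)*1000,1)
E
python3 - <<'E'
from h import *
for n,boxes in (("top",dict(yel=(160,215,220,295),blue=(215,275,225,300),plate=(370,445,235,298),jar=(415,446,248,282),ring=(400,418,258,275),marker=(374,424,250,270),stand=(352,395,175,222),cup=(415,450,170,210),tub=(470,525,240,282))),
 ("scene",dict(yel=(200,280,150,200),blue=(215,300,180,225),plate=(305,400,275,340),jar=(340,380,280,325),ring=(340,365,295,330),marker=(325,378,270,310),stand=(362,415,200,270),cup=(420,460,250,305),tub=(390,460,335,400)))):
    z=np.load(n+"0.npz");W=cloud(z);p=z["p"];H=cv2.cvtColor(p,cv2.COLOR_RGB2HSV)
    h,s,v=[H[...,i].astype(int) for i in range(3)];Z=W[...,2]
    print(n)
    for k,(a,b,c,d) in boxes.items():
        B=np.zeros((480,640),bool);B[c:d,a:b]=1
        m={"yel":(h>20)&(h<35)&(s>120)&(Z>.033),"blue":(h>105)&(h<125)&(s>120)&(Z>.033),"plate":(Z>.009)&(Z<.021),"jar":(Z>.085),
           "ring":((h<8)|(h>172))&(s>100)&(Z<.022),"marker":(Z>.025)&(Z<.04),"stand":Z>.055,"cup":Z>.08,"tub":Z>.04}[k]&B
        if m.sum()>3: print(k,*rect(W,m))
        if k=="stand":
            for lo,hi in((.055,.07),(.1,.16),(.14,.17)):
                q=B&(Z>lo)&(Z<hi)
                if q.sum()>3: print("  ",lo,*rect(W,q),np.nanmax(Z[B]))
E
python3 - <<'E'
import cv2
a=cv2.imread("pics/top0.png")[170:300,340:460];cv2.imwrite("pics/c1.png",cv2.resize(a,None,fx=4.6,fy=4.6,interpolation=2))
E
```

```text
top
yel [476.7 390.7] [191.2 133.1] 0.2 391 [477.8 390.6  41.5]
blue [449.3 219.1] [131.9 191.4] 84.8 348 [451.9 214.3  41.4]
plate [ 431.7 -311.8] [177.3 173.8] 0.1 1801 [ 427.4 -307.3   14.1]
jar [ 432.2 -367. ] [60.8 61.7] 87.9 339 [ 431.  -367.1   97.4]
ring [ 442.5 -319.1] [28.5 20.6] 78.4 17 [ 442.7 -325.6   15. ]
marker [ 459.6 -281.2] [131.9  43.6] 82.1 150 [ 460.6 -286.5   29.1]
stand [ 660.7 -200.9] [71.2 70.7] 13.2 464 [ 651.5 -195.4   63.8]
   0.055 [ 660.7 -200.9] [71.2 70.7] 13.2 305 [ 649.1 -190.    61.1] 0.16826752106607823
   0.1 [ 659.8 -201.1] [26.9 26.6] 12.6 115 [ 654.6 -198.3  151. ] 0.16826752106607823
   0.14 [ 660.  -201.2] [26.8 26.3] 11.2 83 [ 658.1 -200.2  155.5] 0.16826752106607823
cup [ 683.3 -388.9] [73.8 75.5] 62.1 147 [ 695.6 -397.8   93.1]
tub [ 452.6 -586.3] [ 96.3 139.5] 5.1 1257 [ 451.7 -586.4   50.4]
scene
yel [474.2 385.7] [193.8 139.1] 0.9 300 [463.3 361.3  38.7]
blue [447.6 214.5] [138.4 191.8] 84.9 300 [436.1 165.9  38.4]
plate [ 398.6 -314.4] [248.9 181.3] 0.9 2123 [ 398.6 -328.4   14.5]
jar [ 432.8 -370.6] [63.5 59.8] 54.0 417 [ 430.6 -374.6   97.4]
marker [ 446.8 -287.6] [139.3  34.9] 72.8 87 [ 457.6 -255.7   28.1]
stand [ 744.3 -154.8] [279.9  86.4] 30.8 646 [ 653.4 -211.9   71.6]
   0.055 [ 744.3 -154.8] [279.9  86.4] 30.8 320 [ 651.9 -214.    60.4] 0.16147753204076842
   0.1 [ 661.1 -205.5] [32.5 28.2] 8.3 226 [ 654.2 -210.8  134.1] 0.16147753204076842
   0.14 [ 662.2 -205.3] [30.5 26.3] 3.5 96 [ 657.8 -207.6  153.3] 0.16147753204076842
cup [ 685.7 -391. ] [80.2 72.4] 49.6 334 [ 687.6 -389.3   91. ]
tub [ 454.5 -590.2] [ 99.8 138.6] 7.3 2032 [ 451.6 -594.3   50.9]
```

View pics/c1.png

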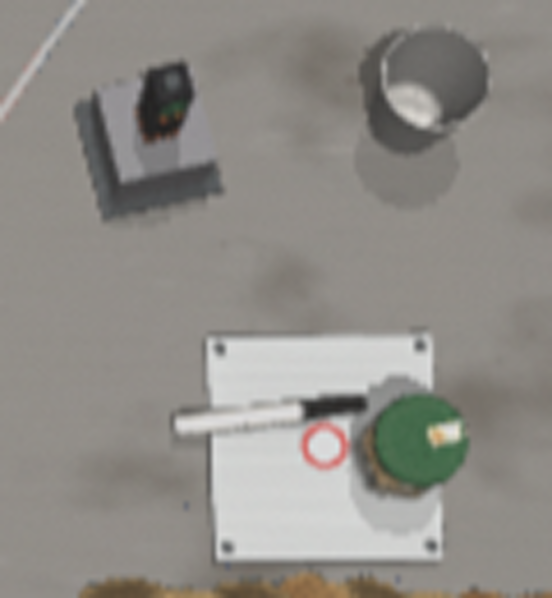

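The crop shows the marker from (172,424) to (366,404), with its black end beside the jar (420,442). The ring is at (325,446). First I turn the tool so that its x is world y and its y is world x, then travel to the jar.

The rows are not in the units I measure in: shifts go in shares of 0.8 m and turns go in shares of pi rad. I convert before sending: 0.125 rad is 0.0398.

```bash
echo '[[0, 0, 0, 0, 0, 0.0398, 1], [0, 0, 0, 0, 0, 0.0398, 1], [0, 0, 0, 0, 0, 0.0398, 1], [0, 0, 0, 0, 0, 0.0398, 1], [0, 0, 0, 0, 0, 0.0398, 1]]' > m.json && python3 -m inch m.json | tail -3
echo '[[0, 0, 0, 0, 0, 0.0398, 1], [0, 0, 0, 0, 0, 0.0398, 1], [0, 0, 0, 0, 0, 0.0398, 1], [0, 0, 0, 0, 0, 0.0398, 1], [0, 0, 0, 0, 0, 0.0029, 1]]' > m.json && python3 -m inch m.json
echo '[[-0.0313, 0.0375, 0, 0, 0, 0, 1], [-0.0313, 0.0375, 0, 0, 0, 0, 1], [-0.0313, 0.0375, 0, 0, 0, 0, 1], [-0.0313, 0.0375, 0, 0, 0, 0, 1], [-0.0313, 0.0375, 0, 0, 0, 0, 1]]' > m.json && python3 -m inch m.json
cat >> h.py <<'E'
def togo(pos,yaw=None):
    from workcell import robot
    o=robot.get_obs();M=R.from_rotvec(o["orientation"]);y=M.as_matrix()[:,1]
    print("t",round(float(o["clock"]),2),"tcp",np.round(o["tool_pos"],4),"yaw",round(float(np.arctan2(y[1],y[0])),4),"tiltz",np.round(M.as_matrix()[:,2],4),"F",np.round(o["wrist_force"],1),"w",round(float(o["width"]),3),"q",np.round(o["joint_pos"],2))
    print("go",np.round(M.inv().apply(np.array(pos)-o["tool_pos"]),4))
E
python3 -c "
from h import *
togo([.432,-.369,.17])"
```

```text
wrist_force: [-0.0, -0.7, -0.8]
width: 0.998
gripper_force: 0.0
clock: 0.93
tool_pos: [0.2754, 0.5884, 0.1693]
orientation: [2.225, 2.218, -0.002]
wrist_force: [-0.3, -0.8, 0.2]
width: 1.002
gripper_force: 0.0
clock: 1.35
tool_pos: [0.4263, 0.4621, 0.1696]
orientation: [-2.218, -2.224, 0.001]
wrist_force: [0.3, 0.3, 0.3]
width: 0.996
gripper_force: 0.0
t 1.35 tcp [0.4263 0.4621 0.1696] yaw 0.0026 tiltz [-4.e-04 -3.e-04 -1.e+00] F [0.3 0.3 0.3] w 0.996 q [0.65 0.2  1.61 0.   1.33 0.64]
go [-8.312e-01  3.500e-03 -2.000e-04]
```

Scaled: -0.04 m is -0.05.

```bash
for i in 1; do echo '[[-0.05, 0, 0, 0, 0, 0, 1], [-0.05, 0, 0, 0, 0, 0, 1], [-0.05, 0, 0, 0, 0, 0, 1], [-0.05, 0, 0, 0, 0, 0, 1], [-0.05, 0, 0, 0, 0, 0, 1]]' > m.json && python3 -m inch m.json
echo '[[-0.05, 0, 0, 0, 0, 0, 1], [-0.05, 0, 0, 0, 0, 0, 1], [-0.05, 0, 0, 0, 0, 0, 1], [-0.05, 0, 0, 0, 0, 0, 1], [-0.05, 0, 0, 0, 0, 0, 1]]' > m.json && python3 -m inch m.json
echo '[[-0.05, 0, 0, 0, 0, 0, 1], [-0.05, 0, 0, 0, 0, 0, 1], [-0.05, 0, 0, 0, 0, 0, 1], [-0.05, 0, 0, 0, 0, 0, 1], [-0.05, 0, 0, 0, 0, 0, 1]]' > m.json && python3 -m inch m.json
echo '[[-0.05, 0, 0, 0, 0, 0, 1], [-0.05, 0, 0, 0, 0, 0, 1], [-0.05, 0, 0, 0, 0, 0, 1], [0, 0, 0, 0, 0, 0, 1]]' > m.json && python3 -m inch m.json; done >/dev/null
python3 - <<'E'
from h import *
from workcell import robot
c=robot.get_calibration("wrist");p,d=robot.grab_frame("wrist");cv2.imwrite("pics/w1.png",p[:,:,::-1]);np.savez("w1.npz",p=p,d=d,**c)
togo([.432,-.369,.05])
E
```

```text
t 2.98 tcp [ 0.4241 -0.2592  0.1696] yaw -0.003 tiltz [-5.e-04  4.e-04 -1.e+00] F [ 0.3  0.1 -0.8] w 1.001 q [-0.78 -0.12  1.94 -0.    1.32 -0.77]
go [-0.1099  0.0083  0.1195]
```

View pics/w1.png

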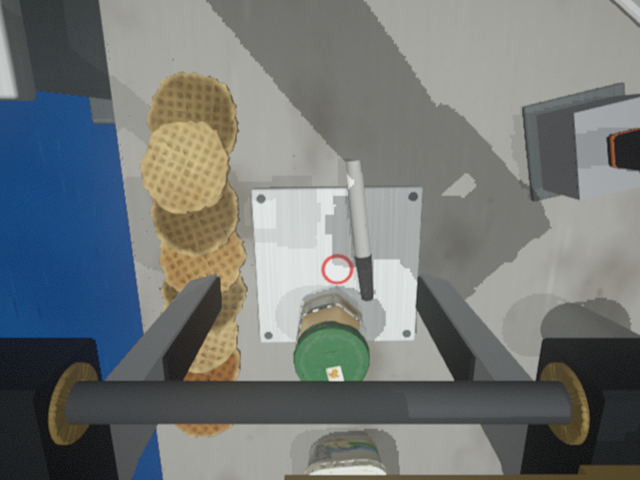

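The wrist view shows the ring at (337,269), the marker from (353,160) to (367,298), the jar lid at (331,352), and the plate from (252,188) to (421,341).

Run:
```python
from h import *
z=np.load("w1.npz");W=cloud(z);H=cv2.cvtColor(z["p"],cv2.COLOR_RGB2HSV);h,s,v=[H[...,i].astype(int) for i in range(3)];Z=W[...,2]
def box(a,b,c,d):
    B=np.zeros((480,640),bool);B[c:d,a:b]=1;return B
print("ring",*rect(W,box(318,357,250,288)&((h<8)|(h>172))&(s>90)))
print("jar",*rect(W,box(285,378,310,380)&(Z>.09)))
m=box(335,385,150,305)&(Z>.024)&(Z<.045)
print("mk",*rect(W,m))
print("plate z",np.nanmedian(Z[200:220,280:330]))
P=W[m];
print("mk ends",P[P[:,1].argmax()],P[P[:,1].argmin()])
```

```text
ring [ 443.5 -320.4] [30.7 28.3] 72.2 227 [nan nan nan]
jar [ 434.4 -361.8] [62.6 48.9] 0.6 3727 [ 434.5 -362.1   98.6]
mk [ 454.2 -283.4] [ 37.4 137.7] 4.3 2300 [ 461.9 -280.5   29.1]
plate z 0.014814318615999383
mk ends [ 0.45945588 -0.21392654  0.02709944] [ 0.45885053 -0.35207982  0.02638093]
```

Scaled: -0.037 m is -0.0463, 0.035 m is 0.0438.

```bash
echo '[[-0.0463, 0.0038, 0, 0, 0, 0, 1], [-0.0463, 0.0038, 0, 0, 0, 0, 1], [-0.0463, 0.0038, 0, 0, 0, 0, 1], [0, 0, 0.0438, 0, 0, 0, 1], [0, 0, 0, 0, 0, 0, 1]]' > m.json && python3 -m inch m.json
```

```text
clock: 3.4
tool_pos: [0.4314, -0.3649, 0.1294]
orientation: [-2.215, -2.215, -0.002]
wrist_force: [-1.4, 1.5, -1.2]
width: 0.997
gripper_force: 0.0
```

Scaled: 0.03 m is 0.0375, 0.025 m is 0.0313.

```bash
echo '[[-0.0038, 0.0038, 0.0313, 0, 0, 0, 1], [0, 0, 0.0375, 0, 0, 0, 1], [0, 0, 0.0313, 0, 0, 0, 1], [0, 0, 0, 0, 0, 0, 0]]' > m.json && python3 -m inch m.json 25 >/dev/null
echo '[[0, 0, 0, 0, 0, 0, 0], [0, 0, 0, 0, 0, 0, 0], [0, 0, 0, 0, 0, 0, 0], [0, 0, 0, 0, 0, 0, 0], [0, 0, 0, 0, 0, 0, 0]]' > m.json && python3 -m inch m.json >/dev/null
echo '[[0, 0, 0, 0, 0, 0, 0], [0, 0, 0, 0, 0, 0, 0]]' > m.json && python3 -m inch m.json; python3 -c "
from h import *
togo([.476,.389,.17])"
```

```text
clock: 4.32
tool_pos: [0.4372, -0.3717, 0.057]
orientation: [2.22, 2.219, -0.001]
wrist_force: [-2.0, 1.2, 6.8]
width: 0.667
gripper_force: 25.0
t 4.32 tcp [ 0.4372 -0.3717  0.057 ] yaw -0.0009 tiltz [ 0.0013 -0.0025 -1.    ] F [-2.   1.2  6.8] w 0.667 q [-0.9   0.2   1.84 -0.    1.11 -0.9 ]
go [ 0.7604  0.0383 -0.1148]
```

```bash
echo '[[0, 0, -0.0188, 0, 0, 0, 0], [0, 0, -0.0313, 0, 0, 0, 0], [0, 0, -0.0375, 0, 0, 0, 0], [0, 0, -0.025, 0, 0, 0, 0], [0.0188, 0, 0, 0, 0, 0, 0]]' > m.json && python3 -m inch m.json 32
echo '[[0.0313, 0, 0, 0, 0, 0, 0], [0.0438, 0.0025, 0, 0, 0, 0, 0], [0.0438, 0.0038, 0, 0, 0, 0, 0], [0.0438, 0.0038, 0, 0, 0, 0, 0], [0.0438, 0.0038, 0, 0, 0, 0, 0]]' > m.json && python3 -m inch m.json
echo '[[0.0438, 0.0038, 0, 0, 0, 0, 0], [0.0438, 0.0038, 0, 0, 0, 0, 0], [0.0438, 0.0038, 0, 0, 0, 0, 0], [0.0438, 0.0038, 0, 0, 0, 0, 0], [0.0438, 0.0038, 0, 0, 0, 0, 0]]' > m.json && python3 -m inch m.json>/dev/null
echo '[[0.0438, 0.0038, 0, 0, 0, 0, 0], [0.0438, 0.0038, 0, 0, 0, 0, 0], [0.0438, 0.0038, 0, 0, 0, 0, 0], [0.0438, 0.0038, 0, 0, 0, 0, 0], [0.0438, 0.0038, 0, 0, 0, 0, 0]]' > m.json && python3 -m inch m.json>/dev/null
echo '[[0.0438, 0, 0, 0, 0, 0, 0], [0.0438, 0, 0, 0, 0, 0, 0], [0.0438, 0, 0, 0, 0, 0, 0], [0.0375, 0, 0, 0, 0, 0, 0], [0.025, 0, 0, 0, 0, 0, 0]]' > m.json && python3 -m inch m.json
echo '[[0, 0, 0, 0, 0, 0, 0], [0, 0, 0, 0, 0, 0, 0]]' > m.json && python3 -m inch m.json
python3 -c "
from h import *
togo([.476,.389,.048])"
```

```text
clock: 4.73
tool_pos: [0.4388, -0.3594, 0.1504]
orientation: [2.217, 2.21, -0.002]
wrist_force: [1.5, -1.2, -1.7]
width: 0.659
gripper_force: 32.0
clock: 5.15
tool_pos: [0.4464, -0.1872, 0.1427]
orientation: [-2.221, -2.218, -0.0]
wrist_force: [1.2, 0.7, -3.0]
width: 0.661
gripper_force: 32.0
clock: 6.4
tool_pos: [0.4756, 0.3173, 0.1427]
orientation: [-2.218, -2.221, 0.004]
wrist_force: [0.0, 0.2, -2.5]
width: 0.66
gripper_force: 32.0
clock: 6.57
tool_pos: [0.4761, 0.315, 0.1428]
orientation: [-2.219, -2.222, 0.005]
wrist_force: [-1.3, 0.1, -2.0]
width: 0.664
gripper_force: 32.0
t 6.57 tcp [0.4761 0.315  0.1428] yaw 0.0014 tiltz [-0.0032 -0.0013 -1.    ] F [-1.3  0.1 -2. ] w 0.664 q [ 0.39  0.09  1.78 -0.    1.27  0.38]
go [0.0741 0.0003 0.0947]
```

Scaled: 0.03 m is 0.0375, 0.025 m is 0.0313.

```bash
echo '[[0.0375, 0, 0, 0, 0, 0, 0], [0.0375, 0, 0, 0, 0, 0, 0], [0.0175, 0, 0.0125, 0, 0, 0, 0], [0, 0, 0.0375, 0, 0, 0, 0], [0, 0, 0.0313, 0, 0, 0, 0]]' > m.json && python3 -m inch m.json>/dev/null
echo '[[0, 0, 0.0188, 0, 0, 0, 0], [0, 0, 0.0088, 0, 0, 0, 0], [0, 0, 0.0063, 0, 0, 0, 0], [0, 0, 0, 0, 0, 0, 0], [0, 0, 0, 0, 0, 0, 0]]' > m.json && python3 -m inch m.json
python3 -c "
from h import *
togo([.476,.389,.046])"
```

```text
clock: 7.4
tool_pos: [0.479, 0.3884, 0.0538]
orientation: [2.223, 2.219, 0.002]
wrist_force: [1.0, 0.7, -3.4]
width: 0.662
gripper_force: 32.0
t 7.4 tcp [0.479  0.3884 0.0538] yaw -0.0016 tiltz [ 1.2e-03  7.0e-04 -1.0e+00] F [ 1.   0.7 -3.4] w 0.662 q [0.5  0.29 1.72 0.   1.12 0.5 ]
go [ 0.0006 -0.003   0.0078]
```

Scaled: 0.004 m is 0.005, 0.002 m is 0.0025.

```bash
echo '[[0, 0, 0.005, 0, 0, 0, 0], [0, 0, 0.0025, 0, 0, 0, 0], [0, 0, 0.0019, 0, 0, 0, 0], [0, 0, 0, 0, 0, 0, 0]]' > m.json && python3 -m inch m.json
echo '[[0, 0, 0.0019, 0, 0, 0, 0], [0, 0, 0, 0, 0, 0, 0]]' > m.json && python3 -m inch m.json
```

```text
clock: 7.73
tool_pos: [0.4788, 0.3888, 0.0463]
orientation: [2.222, 2.22, 0.001]
wrist_force: [-0.5, -1.0, 0.9]
width: 0.658
gripper_force: 32.0
clock: 7.9
tool_pos: [0.4789, 0.3891, 0.0463]
orientation: [-2.222, -2.221, -0.002]
wrist_force: [-4.3, -2.7, 8.8]
width: 0.661
gripper_force: 32.1
```

Scaled: -0.03 m is -0.0375, -0.02 m is -0.025.

```bash
echo '[[0, 0, 0, 0, 0, 0, 0.95], [0, 0, 0, 0, 0, 0, 0.95], [0, 0, 0, 0, 0, 0, 0.95], [0, 0, -0.025, 0, 0, 0, 1], [0, 0, -0.0375, 0, 0, 0, 1]]' > m.json && python3 -m inch m.json
echo '[[0, 0, -0.0438, 0, 0, 0, 1], [0, 0, -0.0438, 0, 0, 0, 1], [-0.0375, 0, -0.0063, 0, 0, 0, 1], [-0.05, 0, 0, 0, 0, 0, 1], [-0.05, 0, 0, 0, 0, 0, 1]]' > m.json && python3 -m inch m.json
python3 - <<'E'
from h import *
from workcell import robot
z=np.load("w1.npz");W=cloud(z);Z=W[...,2]
B=np.zeros((480,640),bool);B[150:300,347:378]=1
m=B&(Z>.022)&(Z<.036)
n,l,st,c=cv2.connectedComponentsWithStats(m.astype(np.uint8));k=1+st[1:,4].argmax();m=l==k
P=W[m];P=P[P[:,2]>.027];f=np.polyfit(P[:,1],P[:,0],1);print(f,P[:,1].min(),P[:,1].max(),np.polyval(f,-.281))
p,d=robot.grab_frame("top");cv2.imwrite("pics/t2.png",cv2.resize(p[200:320,130:290,::-1],None,fx=4,fy=4))
togo([.459,-.281,.17])
E
```

```text
clock: 8.32
tool_pos: [0.4759, 0.387, 0.0906]
orientation: [-2.221, -2.219, 0.011]
wrist_force: [0.3, 0.6, 0.3]
width: 0.979
gripper_force: 0.0
clock: 8.73
tool_pos: [0.4788, 0.278, 0.1701]
orientation: [2.219, 2.222, 0.004]
wrist_force: [-0.2, 0.0, 0.5]
width: 1.001
gripper_force: 0.0
[-0.12669291  0.42772146] -0.34628169193010583 -0.2139265393291369 0.46332216732338194
t 8.78 tcp [0.4785 0.272  0.1689] yaw -0.0038 tiltz [ 5.0e-04 -3.7e-03 -1.0e+00] F [ 3.4 -0.9 -1.3] w 1.0 q [ 0.31  0.01  1.81 -0.    1.31  0.32]
go [-0.5531 -0.0175  0.0009]
```

View pics/t2.png

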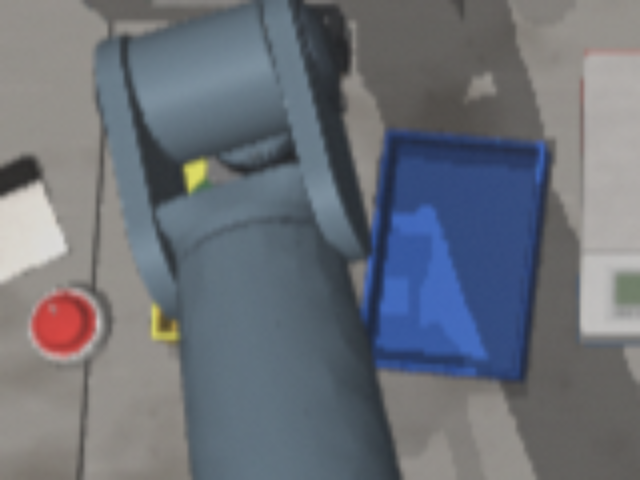

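Scaled: -0.04 m is -0.05, -0.003 m is -0.0038.

```bash
echo '[[-0.05, 0, 0, 0, 0, 0, 1], [-0.05, 0, 0, 0, 0, 0, 1], [-0.05, 0, 0, 0, 0, 0, 1], [-0.05, -0.0038, 0, 0, 0, 0, 1], [-0.05, -0.0038, 0, 0, 0, 0, 1]]' > m.json && python3 -m inch m.json>/dev/null
echo '[[-0.05, -0.0038, 0, 0, 0, 0, 0.6], [-0.05, -0.0038, 0, 0, 0, 0, 0.5], [-0.05, -0.0038, 0, 0, 0, 0, 0.5], [-0.05, 0, 0, 0, 0, 0, 0.5], [-0.05, 0, 0, 0, 0, 0, 0.5]]' > m.json && python3 -m inch m.json>/dev/null
echo '[[-0.05, 0, 0, 0, 0, 0, 0.5], [-0.05, 0, 0, 0, 0, 0, 0.5], [-0.05, 0, 0, 0, 0, 0, 0.5], [-0.025, 0, 0.025, 0, 0, -0.0398, 0.5], [0, 0, 0.025, 0, 0, 0, 0.5]]' > m.json && python3 -m inch m.json
python3 -c "
from h import *
from workcell import robot
c=robot.get_calibration('wrist');p,d=robot.grab_frame('wrist');np.savez('w2.npz',p=p,d=d,**c);cv2.imwrite('pics/w2.png',p[:,:,::-1])
togo([.463,-.281,.02])
z=dict(p=p,d=d,**c);W=cloud(z);Z=W[...,2];x,y=W[...,0],W[...,1]
m=(Z>.026)&(Z<.036)&(x>.43)&(x<.5)&(y>-.36)&(y<-.2);P=W[m];f=np.polyfit(P[:,1],P[:,0],1);print(f,P[:,1].min(),P[:,1].max(),np.polyval(f,-.281))
"
```

```text
clock: 10.03
tool_pos: [0.4634, -0.2666, 0.1298]
orientation: [2.077, 2.351, -0.001]
wrist_force: [0.1, 0.1, -0.8]
width: 0.496
gripper_force: 0.0
t 10.08 tcp [ 0.4605 -0.2622  0.1241] yaw 0.1209 tiltz [-0.0042  0.0036 -1.    ] F [-2.7  0.5 -2.6] w 0.503 q [-0.73  0.01  1.9  -0.    1.23 -0.85]
go [-0.0194  0.0006  0.1041]
[-0.12642312  0.42797564] -0.34891627237245926 -0.21448963156646875 0.46350054050296285
```

View pics/w2.png

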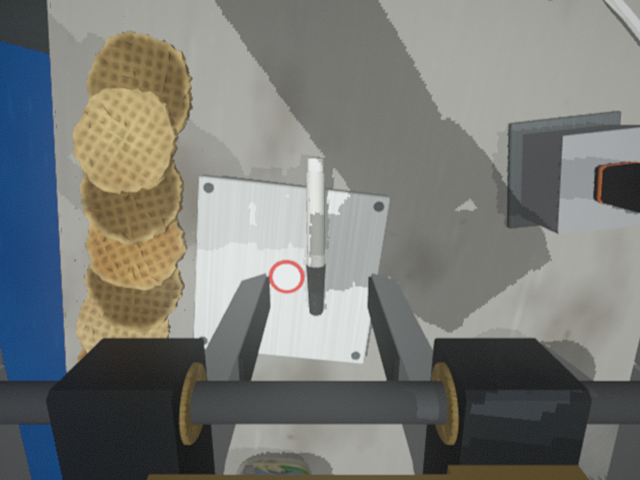

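The wrist view shows the marker from (315,158) to (317,314), centred and aligned between the fingers. The ring is at (286,277), and the jar is off the plate.

Scaled: 0.03 m is 0.0375, -0.019 m is -0.0238.

```bash
echo '[[-0.0238, 0.0013, 0.025, 0, 0, 0, 0.5], [0, 0, 0.0375, 0, 0, 0, 0.5], [0, 0, 0.0375, 0, 0, 0, 0.5], [0, 0, 0.0188, 0, 0, 0, 0.5], [0, 0, 0, 0, 0, 0, 0.5]]' > m.json && python3 -m inch m.json 
echo '[[0, 0, 0.005, 0, 0, 0, 0.5], [0, 0, 0, 0, 0, 0, 0.5]]' > m.json && python3 -m inch m.json; echo '[[0, 0, 0, 0, 0, 0, 0.5]]' > m.json && python3 -m inch m.json
```

```text
clock: 10.5
tool_pos: [0.4636, -0.2775, 0.0301]
orientation: [-2.074, -2.349, -0.0]
wrist_force: [-0.0, -0.3, 0.1]
width: 0.499
gripper_force: 0.0
clock: 10.67
tool_pos: [0.4668, -0.2804, 0.0308]
orientation: [2.078, 2.354, -0.0]
wrist_force: [0.6, 0.7, 1.2]
width: 0.5
gripper_force: 0.0
clock: 10.75
tool_pos: [0.4671, -0.2809, 0.0315]
orientation: [2.077, 2.353, -0.0]
wrist_force: [-0.2, -0.0, 0.3]
width: 0.5
gripper_force: 0.0
```

Scaled: 0.007 m is 0.0088, 0.006 m is 0.0075.

```bash
echo '[[0, -0.0038, 0.0088, 0, 0, 0, 0.5], [0, 0, 0.0075, 0, 0, 0, 0.5], [0, 0, 0, 0, 0, 0, 0.5], [0, 0, 0, 0, 0, 0, 0]]' > m.json && python3 -m inch m.json 20
echo '[[0, 0, 0, 0, 0, 0, 0], [0, 0, 0, 0, 0, 0, 0], [0, 0, 0, 0, 0, 0, 0], [0, 0, 0, 0, 0, 0, 0]]' > m.json && python3 -m inch m.json
echo '[[0, 0, 0, 0, 0, 0, 0], [0, 0, -0.0125, 0, 0, 0, 0], [0, 0, -0.025, 0, 0, 0, 0], [0, 0, -0.025, 0, 0, 0, 0], [0, 0, -0.025, 0, 0, 0, 0]]' > m.json && python3 -m inch m.json
```

```text
clock: 11.08
tool_pos: [0.4627, -0.2803, 0.0165]
orientation: [-2.079, -2.354, -0.0]
wrist_force: [0.1, 0.8, 0.4]
width: 0.461
gripper_force: 0.0
clock: 11.42
tool_pos: [0.4632, -0.2807, 0.017]
orientation: [2.079, 2.355, -0.0]
wrist_force: [1.1, -0.1, 1.0]
width: 0.179
gripper_force: 0.0
clock: 11.83
tool_pos: [0.463, -0.2805, 0.0883]
orientation: [2.08, 2.355, -0.0]
wrist_force: [0.7, -0.1, -0.7]
width: 0.006
gripper_force: 0.0
```

Scaled: -0.04 m is -0.05.

```bash
echo '[[0, 0, -0.05, 0, 0, 0, 0.5], [0, 0, 0, 0, 0, 0, 0.5], [0, 0, 0, 0, 0, 0, 0.5], [0, 0, 0, 0, 0, 0, 0.5]]' > m.json && python3 -m inch m.json; python3 -c "
from h import *
from workcell import robot
c=robot.get_calibration('wrist');p,d=robot.grab_frame('wrist');np.savez('w3.npz',p=p,d=d,**c);cv2.imwrite('pics/w3.png',p[:,:,::-1])
togo([.463,-.281,.017])
z=dict(p=p,d=d,**c);W=cloud(z);Z=W[...,2];x,y=W[...,0],W[...,1]
m=(Z>.026)&(Z<.036)&(x>.43)&(x<.5)&(y>-.36)&(y<-.2);P=W[m];f=np.polyfit(P[:,1],P[:,0],1);print(f,P[:,1].min(),P[:,1].max(),np.polyval(f,-.281),np.percentile(P[:,2],[50,90]))
"
```

```text
clock: 12.17
tool_pos: [0.463, -0.2805, 0.1272]
orientation: [2.079, 2.354, -0.0]
wrist_force: [1.0, -0.5, -0.0]
width: 0.258
gripper_force: 0.0
t 12.22 tcp [ 0.4625 -0.2801  0.1261] yaw 0.124 tiltz [-0.0011  0.001  -1.    ] F [-0.4 -0.2 -0.4] w 0.295 q [-0.75  0.04  1.87 -0.    1.23 -0.88]
go [-0.0011  0.0005  0.1091]
[-0.12672165  0.42792033] -0.34862108361932886 -0.21429781212366258 0.46352911642890904 [0.0292544  0.03070593]
```

View pics/w3.png

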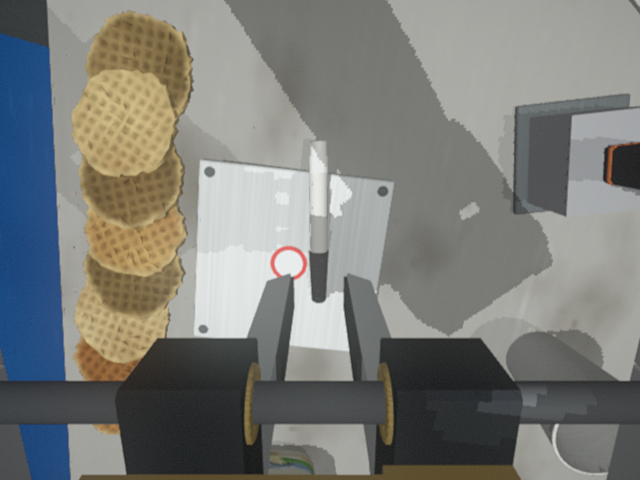

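The marker has not moved: (318,142) to (318,300). I lifted before the fingers had reached it, so I'll repeat the grasp and wait for the grip force.

Scaled: 0.03 m is 0.0375, 0.014 m is 0.0175.

```bash
echo '[[0, 0, 0.0375, 0, 0, 0, 0.4], [0, 0, 0.0375, 0, 0, 0, 0.4], [0, 0, 0.0375, 0, 0, 0, 0.4], [0, 0, 0.0175, 0, 0, 0, 0.4], [0, 0, 0.0075, 0, 0, 0, 0.4]]' > m.json && python3 -m inch m.json
echo '[[0, 0, 0, 0, 0, 0, 0], [0, 0, 0, 0, 0, 0, 0], [0, 0, 0, 0, 0, 0, 0], [0, 0, 0, 0, 0, 0, 0], [0, 0, 0, 0, 0, 0, 0]]' > m.json && python3 -m inch m.json >/dev/null
echo '[[0, 0, 0, 0, 0, 0, 0], [0, 0, 0, 0, 0, 0, 0], [0, 0, 0, 0, 0, 0, 0], [0, 0, 0, 0, 0, 0, 0]]' > m.json && python3 -m inch m.json
```

```text
clock: 12.63
tool_pos: [0.4601, -0.2779, 0.0122]
orientation: [-2.074, -2.348, -0.0]
wrist_force: [-1.0, -0.4, -0.5]
width: 0.401
gripper_force: 0.0
clock: 13.38
tool_pos: [0.4631, -0.2806, 0.017]
orientation: [2.079, 2.355, -0.0]
wrist_force: [0.1, 1.0, 0.3]
width: 0.006
gripper_force: 0.0
```

```bash
python3 -c "
from h import *
from workcell import robot
c=robot.get_calibration('wrist');p,d=robot.grab_frame('wrist')
s,ds=robot.grab_frame('scene')
a=cv2.resize(s[210:350,270:450,::-1],(514,400),interpolation=2);b=cv2.resize(p[:,:,::-1],(400,300));b=np.vstack([b,np.zeros((100,400,3),np.uint8)])
cv2.imwrite('pics/c4.png',cv2.resize(np.hstack([a,b]),(800,350)))
togo([.463,-.281,.017])
z=dict(p=p,d=d,**c);W=cloud(z);Z=W[...,2];x,y=W[...,0],W[...,1]
m=(Z>.022)&(Z<.04)&(x>.43)&(x<.5)&(y>-.36)&(y<-.2);P=W[m];f=np.polyfit(P[:,1],P[:,0],1);print(f,P[:,1].min(),P[:,1].max(),np.polyval(f,-.281),np.percentile(P[:,2],[50,90]))
"
```

```text
t 13.48 tcp [ 0.4631 -0.2806  0.0169] yaw 0.124 tiltz [-0.  0. -1.] F [-0.6  0.3 -0.8] w 0.005 q [-0.75  0.19  1.93 -0.    1.02 -0.88]
go [-0.0004 -0.0001 -0.0001]
[-0.12369019  0.42868338] -0.34569070467820706 -0.21401706671951928 0.4634403239390091 [0.02913013 0.03055333]
```

View pics/c4.png

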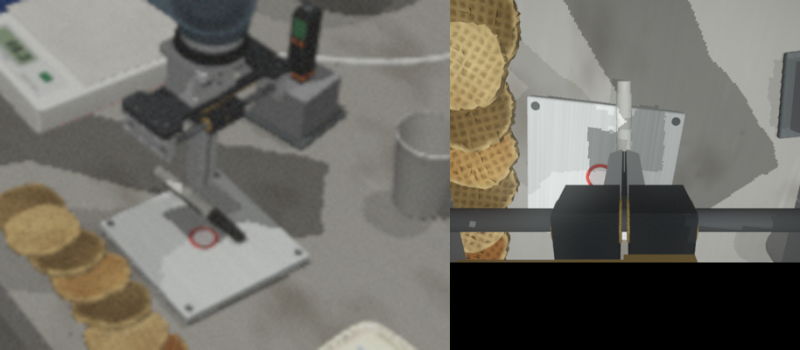

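The scene crop shows the shut fingers at (205,180), ending at the marker. Next I'll measure the real fingertip height in the depth images.

```bash
python3 -c "
from h import *
from workcell import robot
for n in('scene','top','wrist'):
    c=robot.get_calibration(n);p,d=robot.grab_frame(n);z=dict(p=p,d=d,**c);W=cloud(z)
    r=np.hypot(W[...,0]-.463,W[...,1]+.281)
    for lo in np.arange(.02,.1,.01):
        m=(r<.04)&(W[...,2]>lo)&(W[...,2]<lo+.01)
        if m.sum(): print(n,round(lo,2),m.sum(),np.round(W[m].mean(0),3),np.round(W[m].min(0),3),np.round(W[m].max(0),3))
"
```

```text
scene 0.02 103 [ 0.461 -0.283  0.027] [ 0.449 -0.319  0.02 ] [ 0.491 -0.244  0.03 ]
scene 0.03 30 [ 0.459 -0.285  0.031] [ 0.451 -0.321  0.03 ] [ 0.468 -0.245  0.035]
scene 0.05 9 [ 0.464 -0.29   0.057] [ 0.456 -0.292  0.05 ] [ 0.468 -0.288  0.06 ]
scene 0.06 31 [ 0.46  -0.288  0.065] [ 0.45  -0.293  0.061] [ 0.474 -0.273  0.069]
scene 0.07 34 [ 0.458 -0.287  0.076] [ 0.448 -0.294  0.071] [ 0.476 -0.274  0.08 ]
scene 0.08 30 [ 0.459 -0.286  0.086] [ 0.449 -0.293  0.08 ] [ 0.476 -0.271  0.09 ]
scene 0.09 36 [ 0.459 -0.286  0.095] [ 0.449 -0.293  0.09 ] [ 0.474 -0.272  0.099]
wrist 0.02 1469 [ 0.461 -0.261  0.028] [ 0.451 -0.32   0.021] [ 0.471 -0.241  0.03 ]
wrist 0.03 568 [ 0.461 -0.264  0.031] [ 0.454 -0.321  0.03 ] [ 0.469 -0.241  0.032]
wrist 0.05 178 [ 0.463 -0.272  0.057] [ 0.453 -0.273  0.052] [ 0.473 -0.27   0.06 ]
wrist 0.06 519 [ 0.463 -0.273  0.065] [ 0.45  -0.289  0.06 ] [ 0.475 -0.269  0.07 ]
wrist 0.07 538 [ 0.463 -0.271  0.075] [ 0.45  -0.273  0.07 ] [ 0.475 -0.269  0.08 ]
wrist 0.08 644 [ 0.463 -0.271  0.085] [ 0.45  -0.273  0.08 ] [ 0.475 -0.269  0.09 ]
wrist 0.09 789 [ 0.463 -0.271  0.095] [ 0.45  -0.274  0.09 ] [ 0.475 -0.269  0.1  ]
```

Two cameras put the real shut fingertips at z≈0.052 while tool_pos says 0.017, so the tool is about 35 mm higher than reported. I'll open, descend that much more in small steps and watch the force.

Scaled: 0.01 m is 0.0125.

```bash
echo '[[0, 0, 0, 0, 0, 0, 0.45], [0, 0, 0, 0, 0, 0, 0.45], [0, 0, 0, 0, 0, 0, 0.45], [0, 0, 0, 0, 0, 0, 0.45], [0, 0, 0, 0, 0, 0, 0.45]]' > m.json && python3 -m inch m.json
python3 -c "
from h import *
from workcell import robot
for n in('scene','wrist'):
    c=robot.get_calibration(n);p,d=robot.grab_frame(n);z=dict(p=p,d=d,**c);W=cloud(z)
    r=np.hypot(W[...,0]-.463,W[...,1]+.281)
    m=(r<.05)&(W[...,2]>.037)&(W[...,2]<.1);P=W[m]
    for s in(-1,1):
        Q=P[(P[:,0]-.463)*s>0]; 
        if len(Q): print(n,s,len(Q),np.round(np.percentile(Q,[0,1,3],0),4))
"
echo '[[0, 0, 0.0125, 0, 0, 0, 0.45], [0, 0, 0, 0, 0, 0, 0.45]]' > m.json && python3 -m inch m.json
```

```text
clock: 14.05
tool_pos: [0.4631, -0.2806, 0.0169]
orientation: [2.08, 2.355, -0.0]
wrist_force: [0.5, 0.6, -0.0]
width: 0.325
gripper_force: 0.0
scene -1 91 [[ 0.4329 -0.2963  0.0515]
 [ 0.4331 -0.2962  0.0554]
 [ 0.4339 -0.2953  0.0579]]
scene 1 106 [[ 0.4731 -0.2927  0.0479]
 [ 0.4747 -0.2916  0.0482]
 [ 0.475  -0.2897  0.0514]]
wrist -1 1783 [[ 0.4335 -0.2911  0.0511]
 [ 0.4338 -0.2902  0.0539]
 [ 0.4342 -0.2888  0.0558]]
wrist 1 1781 [[ 0.4795 -0.2871  0.0521]
 [ 0.4798 -0.2857  0.0535]
 [ 0.48   -0.2844  0.0561]]
clock: 14.32
tool_pos: [0.4621, -0.2797, 0.0051]
orientation: [-2.078, -2.353, -0.0]
wrist_force: [0.2, 0.8, 0.1]
width: 0.448
gripper_force: 0.0
```

Scaled: 0.008 m is 0.01, 0.006 m is 0.0075.

```bash
echo '[[0, 0, 0.01, 0, 0, 0, 0.45], [0, 0, 0.0075, 0, 0, 0, 0.45], [0, 0, 0, 0, 0, 0, 0.45]]' > m.json && python3 -m inch m.json
echo '[[0, 0, 0.005, 0, 0, 0, 0.45], [0, 0, 0.0038, 0, 0, 0, 0.45], [0, 0, 0, 0, 0, 0, 0.45]]' > m.json && python3 -m inch m.json
echo '[[0, 0, 0, 0, 0, 0, 0], [0, 0, 0, 0, 0, 0, 0], [0, 0, 0, 0, 0, 0, 0], [0, 0, 0, 0, 0, 0, 0], [0, 0, 0, 0, 0, 0, 0]]' > m.json && python3 -m inch m.json >/dev/null
echo '[[0, 0, 0, 0, 0, 0, 0], [0, 0, 0, 0, 0, 0, 0], [0, 0, 0, 0, 0, 0, 0], [0, 0, 0, 0, 0, 0, 0]]' > m.json && python3 -m inch m.json
```

```text
clock: 14.57
tool_pos: [0.462, -0.2796, -0.009]
orientation: [-2.077, -2.352, -0.0]
wrist_force: [0.4, 0.3, -0.3]
width: 0.448
gripper_force: 0.0
clock: 14.82
tool_pos: [0.4627, -0.2803, -0.0148]
orientation: [-2.079, -2.354, 0.0]
wrist_force: [0.5, 0.3, -0.3]
width: 0.447
gripper_force: 0.0
clock: 15.57
tool_pos: [0.4632, -0.2807, -0.0139]
orientation: [2.079, 2.355, -0.0]
wrist_force: [-0.3, 0.4, 2.1]
width: 0.156
gripper_force: 20.0
```

Scaled: -0.035 m is -0.0438, -0.03 m is -0.0375.

```bash
echo '[[0, 0, -0.0188, 0, 0, 0, 0], [0, 0, -0.0375, 0, 0, 0, 0], [0, 0, -0.0438, 0, 0, 0, 0], [0, 0, -0.0438, 0, 0, 0, 0], [0.025, 0, -0.0125, 0, 0, 0, 0]]' > m.json && python3 -m inch m.json 25
echo '[[0.045, 0.005, 0, 0, 0, 0, 0], [0.045, 0.005, 0, 0, 0, 0, 0], [0.045, 0.005, 0, 0, 0, 0, 0], [0.045, 0.005, 0, 0, 0, 0, 0], [0.045, 0.005, 0, 0, 0, 0, 0]]' > m.json && python3 -m inch m.json
echo '[[0.045, 0.005, 0, 0, 0, 0, 0], [0.045, 0.005, 0, 0, 0, 0, 0], [0.045, 0.005, 0, 0, 0, 0, 0], [0.045, 0.005, 0, 0, 0, 0, 0], [0.045, 0.005, 0, 0, 0, 0, 0]]' > m.json && python3 -m inch m.json >/dev/null
echo '[[0.045, 0.0038, 0, 0, 0, 0, 0], [0.045, 0.0038, 0, 0, 0, 0, 0], [0.0375, 0.0038, 0, 0, 0, 0, 0], [0.0125, 0, 0, 0, 0, -0.0318, 0], [0, 0, 0, 0, 0, -0.0382, 0]]' > m.json && python3 -m inch m.json
echo '[[0, 0, 0, 0, 0, -0.0382, 0], [0, 0, 0, 0, 0, -0.0382, 0], [0, 0, 0, 0, 0, -0.0382, 0], [0, 0, 0, 0, 0, -0.0382, 0], [0, 0, 0, 0, 0, -0.0382, 0]]' > m.json && python3 -m inch m.json >/dev/null
echo '[[0, 0, 0, 0, 0, -0.0382, 0], [0, 0, 0, 0, 0, -0.0382, 0], [0, 0, 0, 0, 0, -0.0382, 0], [0, 0, 0, 0, 0, -0.0382, 0], [0, 0, 0, 0, 0, -0.0159, 0]]' > m.json && python3 -m inch m.json >/dev/null
echo '[[0, 0, 0, 0, 0, 0, 0]]' > m.json && python3 -m inch m.json
python3 -c "
from h import *
from workcell import robot
p,d=robot.grab_frame('top');z=dict(p=p,d=d,**robot.get_calibration('top'));W=cloud(z);Z=W[...,2]
m=np.zeros((480,640),bool);m[215:295,160:222]=1
H=cv2.cvtColor(p,cv2.COLOR_RGB2HSV);g=m&(H[...,0]>45)&(H[...,0]<85)&(H[...,1]>80);print('lid',g.sum(),*rect(W,g))
togo([.449,.217,.0])"
```

```text
clock: 15.98
tool_pos: [0.4637, -0.265, 0.1171]
orientation: [2.075, 2.344, -0.001]
wrist_force: [0.1, -0.4, 1.1]
width: 0.152
gripper_force: 25.0
clock: 16.4
tool_pos: [0.4577, -0.078, 0.1107]
orientation: [2.08, 2.354, 0.0]
wrist_force: [0.5, -1.2, -0.1]
width: 0.152
gripper_force: 25.0
clock: 17.23
tool_pos: [0.4501, 0.2161, 0.1106]
orientation: [-1.797, -2.576, -0.0]
wrist_force: [-0.1, 0.2, -0.1]
width: 0.153
gripper_force: 25.0
clock: 18.15
tool_pos: [0.4506, 0.2137, 0.1106]
orientation: [-0.151, -3.138, 0.0]
wrist_force: [-0.1, -0.3, -0.4]
width: 0.155
gripper_force: 25.0
lid 160 [474.2 397.7] [57.9 40.9] 10.4 160 [nan nan nan]
t 18.2 tcp [0.4507 0.2137 0.1106] yaw 1.4728 tiltz [-3.e-04  0.e+00 -1.e+00] F [ 0.4 -0.4 -0.5] w 0.152 q [ 0.21 -0.05  1.99  0.    1.2  -1.26]
go [0.002  0.0031 0.1106]
```

Scaled: 0.035 m is 0.0438, 0.02 m is 0.025.

```bash
echo '[[0.0025, 0.0038, 0.0375, 0, 0, 0, 0], [0, 0, 0.0438, 0, 0, 0, 0], [0, 0, 0.0375, 0, 0, 0, 0], [0, 0, 0.025, 0, 0, 0, 0], [0, 0, 0.015, 0, 0, 0, 0]]' > m.json && python3 -m inch m.json
echo '[[0, 0, 0.005, 0, 0, 0, 0], [0, 0, 0.0025, 0, 0, 0, 0], [0, 0, 0.0013, 0, 0, 0, 0], [0, 0, 0, 0, 0, 0, 0]]' > m.json && python3 -m inch m.json
```

```text
clock: 18.62
tool_pos: [0.4469, 0.2164, -0.019]
orientation: [-0.154, -3.133, 0.002]
wrist_force: [0.4, 0.2, -0.2]
width: 0.157
gripper_force: 25.0
clock: 18.95
tool_pos: [0.4504, 0.2172, -0.0219]
orientation: [0.152, 3.136, 0.001]
wrist_force: [0.3, 0.9, 0.4]
width: 0.156
gripper_force: 25.0
```

Scaled: -0.02 m is -0.025.

```bash
echo '[[0, 0, 0, 0, 0, 0, 0.4], [0, 0, 0, 0, 0, 0, 0.4], [0, 0, 0, 0, 0, 0, 0.4], [0, 0, 0, 0, 0, 0, 0.4], [0, 0, -0.025, 0, 0, 0, 0.4]]' > m.json && python3 -m inch m.json
echo '[[0, 0, -0.0375, 0, 0, 0, 0.4], [0, 0, -0.05, 0, 0, 0, 0.4], [0, 0, -0.05, 0, 0, 0, 0.4], [0, 0, -0.05, 0, 0, 0, 0.6], [0, 0, -0.0375, 0, 0, 0, 0.6]]' > m.json && python3 -m inch m.json
echo '[[0, 0, 0, 0, 0, 0.0382, 0.6], [0, 0, 0, 0, 0, 0.0382, 0.6], [0, 0, 0, 0, 0, 0.0382, 0.6], [0, 0, 0, 0, 0, 0.0382, 0.6], [0, 0, 0, 0, 0, 0.0382, 0.6]]' > m.json && python3 -m inch m.json>/dev/null
echo '[[0, 0, 0, 0, 0, 0.0382, 0.6], [0, 0, 0, 0, 0, 0.0382, 0.6], [0, 0, 0, 0, 0, 0.0382, 0.6], [0, 0, 0, 0, 0, 0.0382, 0.6], [0, 0, 0, 0, 0, 0.0382, 0.6]]' > m.json && python3 -m inch m.json>/dev/null
echo '[[0, 0, 0, 0, 0, 0.0191, 0.6], [0, 0, 0, 0, 0, 0, 0.6]]' > m.json && python3 -m inch m.json
python3 -c "
from h import *
togo([.5,-.16,.20])"
```

```text
clock: 19.37
tool_pos: [0.446, 0.2161, -0.0059]
orientation: [-0.152, -3.131, 0.003]
wrist_force: [0.1, -1.0, 0.5]
width: 0.394
gripper_force: 0.0
clock: 19.78
tool_pos: [0.45, 0.2171, 0.1808]
orientation: [0.152, 3.134, 0.002]
wrist_force: [0.6, -0.4, -0.1]
width: 0.505
gripper_force: 0.0
clock: 20.78
tool_pos: [0.4491, 0.2169, 0.1769]
orientation: [1.973, 2.445, 0.0]
wrist_force: [0.4, 0.3, 0.5]
width: 0.6
gripper_force: 0.0
t 20.78 tcp [0.4491 0.2169 0.1769] yaw 0.2131 tiltz [ 0.  0. -1.] F [0.4 0.3 0.5] w 0.6 q [ 0.22 -0.12  1.93  0.    1.33  0.01]
go [-0.3791 -0.0299 -0.0231]
```

The rows are not in the units I measure in: shifts go in shares of 0.8 m and turns go in shares of pi rad. I convert before sending: -0.0383 m is -0.0479, -0.008 m is -0.01.

```bash
echo '[[-0.0479, 0.0045, -0.01, 0, 0, 0, 0.6], [-0.0479, 0.0045, -0.01, 0, 0, 0, 0.6], [-0.0479, 0.0045, -0.01, 0, 0, 0, 0.6], [-0.0479, 0.0045, -0.01, 0, 0, 0, 0.6], [-0.0479, 0.0045, -0.0075, 0, 0, 0, 0.6]]' > m.json && python3 -m inch m.json >/dev/null
echo '[[-0.0479, 0.0045, 0, 0, 0, 0, 0.6], [-0.0479, 0.0045, 0, 0, 0, 0, 0.6], [-0.0479, 0.0045, 0, 0, 0, 0, 0.6], [-0.0479, 0.0045, 0, 0, 0, 0, 0.6], [-0.0479, 0.0045, 0, 0, 0, 0, 0.6]]' > m.json && python3 -m inch m.json >/dev/null
echo '[[-0.0479, 0.0045, 0, 0, 0, 0, 0.6], [-0.0479, 0.0045, 0, 0, 0, 0, 0.6], [-0.0479, 0.0045, 0, 0, 0, 0, 0.6], [0, 0, 0, 0, 0, 0, 0.6], [0, 0, 0, 0, 0, 0, 0.6]]' > m.json && python3 -m inch m.json
echo '[[0, 0, 0, 0, 0, 0, 0.6], [0, 0, 0, 0, 0, 0, 0.6]]' > m.json && python3 -m inch m.json>/dev/null
python3 - <<'E'
from h import *
from workcell import robot
c=robot.get_calibration('wrist');p,d=robot.grab_frame('wrist');z=dict(p=p,d=d,**c);W=cloud(z);np.savez('w5.npz',**z)
t,dt=robot.grab_frame('top')
cv2.imwrite('pics/c5.png',np.hstack([cv2.resize(p[:,:,::-1],(400,300)),cv2.resize(t[210:300,155:275,::-1],(400,300))]))
Z=W[...,2];x,y=W[...,0],W[...,1];r=np.hypot(x-.66,y+.2)
for lo,hi in((.15,.165),(.145,.158),(.057,.067)):
    m=(r<.06)&(Z>lo)&(Z<hi)
    if m.sum()>5: print(lo,*rect(W,m))
H=cv2.cvtColor(p,cv2.COLOR_RGB2HSV);h,s=H[...,0].astype(int),H[...,1]
m=((h<8)|(h>172))&(s>90)&(np.hypot(x-.443,y+.32)<.03)
if m.sum(): print('ring',*rect(W,m))
togo([.66,-.201,.2])
W=cloud(dict(p=t,d=dt,**robot.get_calibration('top')));Z=W[...,2];x,y=W[...,0],W[...,1]
m=(abs(x-.477)<.08)&(abs(y-.389)<.05)&(Z>.07);print('jar',*rect(W,m),np.nanmax(Z[m]))
m=(abs(x-.449)<.085)&(abs(y-.217)<.05)&(Z>.013)&(Z<.03);print('marker',*rect(W,m))
E
```

```text
clock: 22.03
tool_pos: [0.6004, -0.2613, 0.214]
orientation: [-1.972, -2.444, -0.0]
wrist_force: [-0.2, 0.6, 0.4]
width: 0.599
gripper_force: 0.0
0.15 [ 663.3 -202.2] [26.7 26.4] 15.0 1468 [ 662.1 -201.6  156.6]
0.145 [ 663.3 -202.2] [26.8 26.4] 15.0 1297 [ 660.2 -201.3  156.2]
0.057 [ 663.6 -202.3] [70.3 70.3] 13.5 3947 [ 651.7 -191.    61.8]
ring [ 442.3 -320. ] [29.9 30. ] 81.1 191 [ 443.5 -318.5   15.4]
t 22.3 tcp [ 0.6006 -0.2584  0.2153] yaw 0.216 tiltz [ 3.e-04 -1.e-04 -1.e+00] F [ 0.4 -0.6 -0.2] w 0.602 q [-0.58  0.22  1.5   0.    1.42 -0.8 ]
go [0.0433 0.0703 0.0153]
jar [473.7 389.1] [61.3 60.5] 70.1 334 [473.1 387.7  87.2] 0.0974683032869208
marker [441.1 220.8] [ 39.8 153.5] 70.7 164 [446.1 217.5  17.4]
```

View pics/c5.png

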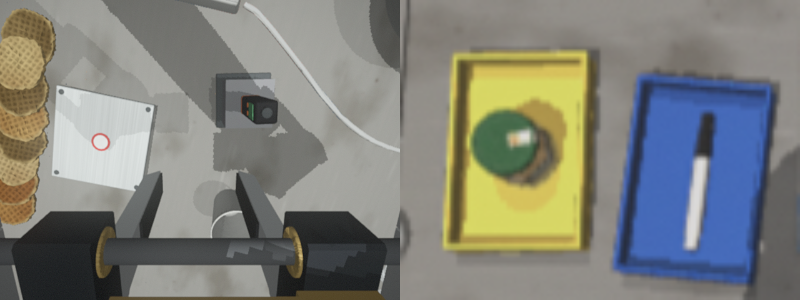

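The left half (wrist) shows the probe at (263,112) and the ring at (101,142). The right half (top) shows the jar standing in the yellow tray at (505,145) and the marker lying in the blue tray from (708,115) to (692,245).

Scaled: 0.037 m is 0.0463, 0.036 m is 0.045, -0.022 rad is -0.007.

```bash
echo '[[0.0263, 0.0463, 0, 0, 0, -0.007, 0.6], [0.0263, 0.045, 0, 0, 0, 0, 0.6], [0, 0, 0, 0, 0, 0, 0.6], [0, 0, 0.0375, 0, 0, 0, 0.6], [0, 0, 0, 0, 0, 0, 0.6]]' > m.json && python3 -m inch m.json
python3 -c "
from h import *
togo([.6635,-.202,.062])"
```

```text
clock: 22.72
tool_pos: [0.6596, -0.2003, 0.1801]
orientation: [-1.937, -2.464, 0.003]
wrist_force: [-0.1, 0.6, -1.7]
width: 0.604
gripper_force: 0.0
t 22.72 tcp [ 0.6596 -0.2003  0.1801] yaw 0.2387 tiltz [-0.0068  0.0032 -1.    ] F [-0.1  0.6 -1.7] w 0.604 q [-0.46  0.33  1.43 -0.    1.38 -0.7 ]
go [-0.0031  0.0041  0.1181]
```

Scaled: 0.035 m is 0.0438, 0.03 m is 0.0375.

```bash
echo '[[0, 0, 0.0375, 0, 0, 0, 0.6], [0, 0, 0.0438, 0, 0, 0, 0.6], [0, 0, 0.0438, 0, 0, 0, 0.6], [0, 0, 0.025, 0, 0, 0, 0.6], [0, 0, 0, 0, 0, 0, 0.6]]' > m.json && python3 -m inch m.json 35
echo '[[0, 0, 0, 0, 0, 0, 0.6], [0, 0, 0, 0, 0, 0, 0.6]]' > m.json && python3 -m inch m.json
python3 -c "
from h import *
togo([.6635,-.202,.062])"
```

```text
clock: 23.13
tool_pos: [0.6574, -0.201, 0.0591]
orientation: [-1.938, -2.459, 0.004]
wrist_force: [-1.2, 0.7, -0.0]
width: 0.597
gripper_force: 0.0
clock: 23.3
tool_pos: [0.663, -0.2037, 0.0675]
orientation: [1.942, 2.465, 0.001]
wrist_force: [-0.6, -0.7, 1.4]
width: 0.6
gripper_force: 0.0
t 23.3 tcp [ 0.663  -0.2037  0.0675] yaw 0.2361 tiltz [ 0.003  -0.0015 -1.    ] F [-0.6 -0.7  1.4] w 0.6 q [-0.46  0.44  1.51 -0.    1.19 -0.7 ]
go [0.0016 0.0009 0.0055]
```

Scaled: 0.003 m is 0.0038, 0.0015 m is 0.0019.

```bash
echo '[[0.0019, 0.0006, 0.0038, 0, 0, 0, 0.6], [0, 0, 0, 0, 0, 0, 0], [0, 0, 0, 0, 0, 0, 0], [0, 0, 0, 0, 0, 0, 0], [0, 0, 0, 0, 0, 0, 0]]' > m.json && python3 -m inch m.json >/dev/null
echo '[[0, 0, 0, 0, 0, 0, 0], [0, 0, 0, 0, 0, 0, 0], [0, 0, 0, 0, 0, 0, 0], [0, 0, 0, 0, 0, 0, 0], [0, 0, 0, 0, 0, 0, 0]]' > m.json && python3 -m inch m.json
echo '[[0, 0, 0, 0, 0, 0, 0], [0, 0, 0, 0, 0, 0, 0], [0, 0, 0, 0, 0, 0, 0]]' > m.json && python3 -m inch m.json
python3 -c "
from h import *
togo([.6635,-.202,.062])"
```

```text
clock: 24.13
tool_pos: [0.662, -0.2016, 0.062]
orientation: [1.944, 2.467, 0.0]
wrist_force: [0.8, 0.6, 1.4]
width: 0.273
gripper_force: 35.0
clock: 24.38
tool_pos: [0.662, -0.2016, 0.0621]
orientation: [1.944, 2.467, 0.0]
wrist_force: [0.2, 0.3, 1.5]
width: 0.274
gripper_force: 35.0
t 24.38 tcp [ 0.662  -0.2016  0.0621] yaw 0.236 tiltz [ 3.e-04 -1.e-04 -1.e+00] F [0.2 0.3 1.5] w 0.274 q [-0.46  0.44  1.51  0.    1.19 -0.7 ]
go [-0.0007  0.0013  0.0001]
```

Scaled: -0.022 m is -0.0275, -0.02 m is -0.025.

```bash
echo '[[0, 0, -0.01, 0, 0, 0, 0], [0, 0, -0.0225, 0, 0, 0, 0], [0, 0, -0.0275, 0, 0, 0, 0], [0, 0, -0.025, 0, 0, 0, 0], [0, 0, -0.015, 0, 0, 0, 0]]' > m.json && python3 -m inch m.json 
echo '[[0, 0, 0, 0, 0, 0, 0], [-0.0044, -0.0169, 0, 0, 0, 0, 0], [-0.0075, -0.0275, 0, 0, 0, 0, 0], [-0.01, -0.0375, 0, 0, 0, 0, 0], [-0.01, -0.0375, 0, 0, 0, 0, 0]]' > m.json && python3 -m inch m.json 
echo '[[-0.01, -0.0375, 0, 0, 0, 0, 0], [-0.01, -0.0375, 0, 0, 0, 0, 0], [-0.01, -0.0375, 0, 0, 0, 0, 0], [-0.01, -0.0375, 0, 0, 0, 0, 0], [-0.0056, -0.0225, 0, 0, 0, 0, 0]]' > m.json && python3 -m inch m.json
echo '[[-0.0025, -0.0088, 0, 0, 0, 0, 0], [0, 0, 0.0188, 0, 0, 0, 0], [0, 0, 0.025, 0, 0, 0, 0], [0, 0, 0.0188, 0, 0, 0, 0], [0, 0, 0, 0, 0, 0, 0]]' > m.json && python3 -m inch m.json
echo '[[0, 0, 0, 0, 0, 0, 0], [0, 0, 0, 0, 0, 0, 0], [0, 0, 0, 0, 0, 0, 0]]' > m.json && python3 -m inch m.json
python3 - <<'E'
from h import *
from workcell import robot
togo([.443,-.3195,.092])
ims=[]
for n in('scene','wrist'):
    c=robot.get_calibration(n);p,d=robot.grab_frame(n);np.savez(n+'6.npz',p=p,d=d,**c)
    if n=='scene': ims.append(cv2.resize(p[240:340,290:410,::-1],(480,400),interpolation=2))
    else: ims.append(cv2.resize(p[160:400,240:432,::-1],(320,400)))
cv2.imwrite('pics/c6.png',np.hstack(ims))
E
```

```text
clock: 24.8
tool_pos: [0.6627, -0.2019, 0.1446]
orientation: [1.943, 2.465, 0.001]
wrist_force: [-0.7, 0.9, -0.5]
width: 0.277
gripper_force: 35.0
clock: 25.22
tool_pos: [0.5733, -0.2481, 0.1399]
orientation: [-1.941, -2.467, 0.0]
wrist_force: [-0.4, -1.0, -1.4]
width: 0.277
gripper_force: 35.0
clock: 25.63
tool_pos: [0.4464, -0.3167, 0.1402]
orientation: [-1.944, -2.464, 0.0]
wrist_force: [0.4, 0.2, -1.1]
width: 0.274
gripper_force: 35.0
clock: 26.05
tool_pos: [0.4411, -0.3173, 0.0875]
orientation: [-1.939, -2.462, -0.002]
wrist_force: [-0.1, 1.3, -2.0]
width: 0.279
gripper_force: 35.0
clock: 26.3
tool_pos: [0.4439, -0.3205, 0.093]
orientation: [1.943, 2.466, -0.0]
wrist_force: [0.1, -0.2, -1.5]
width: 0.275
gripper_force: 35.0
t 26.3 tcp [ 0.4439 -0.3205  0.093 ] yaw 0.2364 tiltz [ 0.0014 -0.0015 -1.    ] F [ 0.1 -0.2 -1.5] w 0.275 q [-0.83  0.09  1.88  0.    1.17 -1.07]
go [ 0.0012 -0.0006  0.001 ]
```

View pics/c6.png

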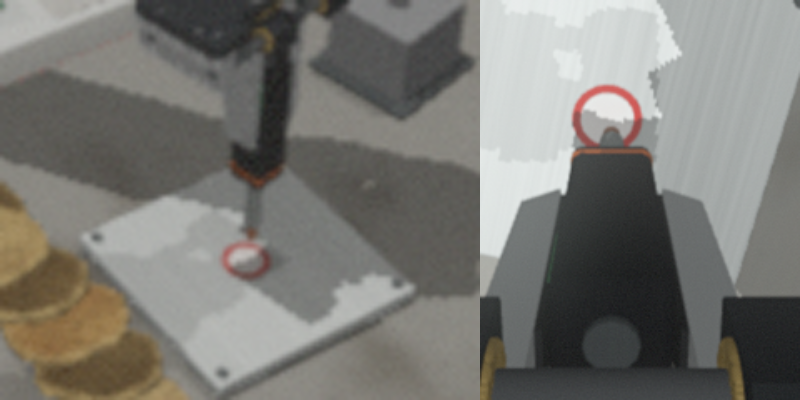

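The left half (scene) shows the upright probe with its copper tip end at (250,237) and the ring at (246,260). The right half (wrist) shows the ring at (607,119) and the tip end at about (612,130). I'll compare both by ray projection.

Run:
```python
from h import *
def ray(z,u,v,h):
    T=z["cam_to_world"];D=T[:3,:3]@np.linalg.inv(z["mtx"])@[u,v,1];return (T[:3,3]+D*(h-T[2,3])/D[2])[:2]
def ringpx(z,a,b,c,d):
    H=cv2.cvtColor(z["p"],cv2.COLOR_RGB2HSV)[c:d,a:b].astype(int);m=((H[...,0]<8)|(H[...,0]>172))&(H[...,1]>90)
    v,u=np.nonzero(m);e=cv2.fitEllipse(np.stack([u,v],1).astype(np.float32));return e[0][0]+a,e[0][1]+c,e[1],m
for n,bx,tip in(('scene',(343,362,296,314),(352.5,299)),('wrist',(290,345,205,270),(319,238))):
    z=np.load(n+'6.npz');u,v,s,m=ringpx(z,*bx)
    print(n,'ring px',round(u,1),round(v,1),np.round(s,1),'xy',np.round(ray(z,u,v,.015),4),'tip xy',[np.round(ray(z,*tip,h),4) for h in(.034,.036,.038)])
z=np.load('scene6.npz');H=cv2.cvtColor(z['p'],cv2.COLOR_RGB2HSV)
for v in range(284,312): print(v,' '.join('%d/%d/%d'%tuple(H[v,u]) for u in range(347,359)) if 293<=v<=303 else '',end='\n' if 293<=v<=303 else '')
z=np.load('wrist6.npz');W=cloud(z)
print([(v,np.round(W[v,319]*1000).tolist()) for v in range(226,256,2)])
```

```text
scene ring px 350.9 304.6 [ 7.9 10.4] xy [ 0.4405 -0.3215] tip xy [array([ 0.4442, -0.3216]), array([ 0.4429, -0.3231]), array([ 0.4416, -0.3247])]
wrist ring px 315.9 230.8 [36.6 37.6] xy [ 0.4424 -0.3201] tip xy [array([ 0.4447, -0.3199]), array([ 0.4446, -0.3193]), array([ 0.4445, -0.3188])]
284 285 286 287 288 289 290 291 292 293 60/3/169 60/5/163 60/3/161 50/5/148 60/9/111 60/8/94 60/5/95 30/5/96 45/5/107 45/4/119 45/9/120 53/8/125
294 60/3/171 45/3/176 53/6/176 60/3/159 15/5/111 60/8/93 60/8/95 54/13/100 120/2/108 45/4/119 30/6/120 45/4/119
295 45/3/163 40/5/168 60/4/174 50/5/157 60/2/109 30/5/96 30/5/94 60/8/100 30/2/108 30/4/120 50/6/121 50/6/121
296 45/3/159 30/5/160 50/5/155 45/4/132 40/7/106 19/22/91 30/8/96 10/7/104 45/4/118 60/4/121 45/4/123 40/6/119
297 40/5/159 45/6/158 40/5/143 15/9/112 9/33/100 10/78/101 10/66/101 16/26/109 45/4/120 30/2/118 45/4/120 45/8/123
298 60/3/158 45/3/156 50/5/150 24/9/138 10/32/120 10/101/106 11/88/107 12/34/112 50/6/120 80/6/124 45/8/122 30/4/122
299 45/6/161 40/5/156 30/2/156 18/8/153 9/24/141 9/70/117 11/57/121 20/19/124 42/10/124 50/6/1
[... 261 characters left out ...]
2/59/173 5/32/182 5/26/183 7/29/183 5/31/183 3/37/177 3/56/159 2/60/123 5/30/102 30/5/106 30/7/109
303 2/66/174 6/22/185 10/12/191 10/12/190 11/11/187 13/12/186 8/16/175 4/37/144 1/68/109 3/81/101 3/28/101 40/7/104
304 305 306 307 308 309 310 311 [(226, [444.0, -316.0, 15.0]), (228, [444.0, -317.0, 15.0]), (230, [445.0, -319.0, 16.0]), (232, [445.0, -320.0, 15.0]), (234, [445.0, -322.0, 15.0]), (236, [444.0, -318.0, 36.0]), (238, [444.0, -317.0, 43.0]), (240, [444.0, -316.0, 53.0]), (242, [444.0, -316.0, 56.0]), (244, [444.0, -316.0, 62.0]), (246, [444.0, -316.0, 65.0]), (248, [442.0, -308.0, 96.0]), (250, [442.0, -308.0, 101.0]), (252, [442.0, -309.0, 103.0]), (254, [442.0, -309.0, 106.0])]
```

```bash
cat > avg.py <<'E'
from workcell import robot
import numpy as np
L=[]
for i in range(8):
    robot.grab_frame("wrist");o=robot.get_obs();L.append(np.r_[o["tool_pos"],o["wrist_force"],o["wrist_torque"]])
L=np.array(L);print(o["clock"],np.round(L.mean(0),4),"sdF",np.round(L[:,3:6].std(0),2),"sdz",L[:,2].std())
E
echo '[[0.0025, -0.0025, 0.0063, 0, 0, 0, 0], [0, 0, 0.0075, 0, 0, 0, 0], [0, 0, 0.005, 0, 0, 0, 0], [0, 0, 0, 0, 0, 0, 0], [0, 0, 0, 0, 0, 0, 0]]' > m.json && python3 -m inch m.json >/dev/null
echo '[[0, 0, 0, 0, 0, 0, 0], [0, 0, 0, 0, 0, 0, 0], [0, 0, 0, 0, 0, 0, 0]]' > m.json && python3 -m inch m.json; python3 avg.py
echo '[[0, 0, 0.0013, 0, 0, 0, 0], [0, 0, 0.0013, 0, 0, 0, 0], [0, 0, 0, 0, 0, 0, 0], [0, 0, 0, 0, 0, 0, 0]]' > m.json && python3 -m inch m.json>/dev/null; python3 avg.py
echo '[[0, 0, 0.0013, 0, 0, 0, 0], [0, 0, 0.0013, 0, 0, 0, 0], [0, 0, 0, 0, 0, 0, 0], [0, 0, 0, 0, 0, 0, 0]]' > m.json && python3 -m inch m.json>/dev/null; python3 avg.py
```

```text
clock: 27.07
tool_pos: [0.4408, -0.3187, 0.0771]
orientation: [1.944, 2.467, -0.0]
wrist_force: [1.4, -0.9, -0.7]
width: 0.276
gripper_force: 35.0
27.4667 [ 4.4070e-01 -3.1860e-01  7.7000e-02  1.0410e-01 -3.0000e-04 -1.0009e+00
 -3.8300e-02  3.2100e-02  1.1500e-02] sdF [0.44 0.32 0.34] sdz 6.292874702194627e-05
28.2 [ 0.4406 -0.3185  0.0749 -0.3286 -0.3369 -0.8037 -0.0408  0.0402  0.0012] sdF [0.43 0.22 0.5 ] sdz 4.512485750689195e-05
28.9333 [ 0.4406 -0.3185  0.0729  0.1035 -0.1475 -0.8683 -0.0711  0.0541  0.0051] sdF [0.34 0.45 0.56] sdz 5.040911049499325e-05
```

```bash
cat > meas.py <<'E'
from h import *
from workcell import robot
for n,bx in(('scene',(338,366,290,318)),('wrist',(280,360,190,280))):
    z=dict(**robot.get_calibration(n));z['p'],z['d']=robot.grab_frame(n)
    T=z["cam_to_world"];K=z["mtx"]
    def ray(u,v,h):
        D=T[:3,:3]@np.linalg.inv(K)@[u,v,1];return T[:3,3]+D*(h-T[2,3])/D[2]
    a,b,c,d=bx;H=cv2.cvtColor(z["p"],cv2.COLOR_RGB2HSV)[c:d,a:b].astype(int);h,s=H[...,0],H[...,1]
    cop=(h>=7)&(h<=16)&(s>45)
    red=((h<=5)|(h>172))&(s>60)
    if n=='wrist':
        W=cloud(z)[c:d,a:b]; red&=(W[...,2]<.025)
        m=(W[...,2]>.03)&(W[...,2]<.06)&(np.hypot(W[...,0]-.442,W[...,1]+.32)<.02);P=W[m];print('stem surf n',m.sum(),np.round(P.mean(0),4),np.round(P[:,:2].min(0),4),np.round(P[:,:2].max(0),4))
    v,u=np.nonzero(red)
    G=np.array([ray(x+a,y+c,.015)[:2] for x,y in zip(u,v)])
    from scipy.optimize import least_squares
    f=least_squares(lambda q:np.hypot(G[:,0]-q[0],G[:,1]-q[1])-.0145,G.mean(0),loss='soft_l1',f_scale=.001)
    print(n,'ring',len(u),np.round(f.x,4),'rms',np.sqrt(np.mean(f.fun**2)))
    v,u=np.nonzero(cop)
    if len(u): print('  copper n',len(u),'u',u.mean()+a,'v',v.min()+c,v.max()+c,'bottom-ray@tip',[np.round(ray(u.mean()+a,v.max()+c+q,.0155)[:2],4) for q in(-.5,.5)])
E
python3 meas.py
python3 - <<'E'
from h import *
togo([.4417,-.3192,.067])
E
```

```text
scene ring 31 [ 0.4409 -0.3213] rms 0.0013800829238271941
  copper n 21 u 351.57142857142856 v 290 305 bottom-ray@tip [array([ 0.442 , -0.3224]), array([ 0.4398, -0.3254])]
stem surf n 95 [ 0.4403 -0.3152  0.0383] [ 0.4365 -0.3199] [ 0.4451 -0.3138]
wrist ring 373 [ 0.4425 -0.3207] rms 0.0010753576694298211
  copper n 197 u 318.16751269035535 v 237 257 bottom-ray@tip [array([ 0.444 , -0.3308]), array([ 0.4442, -0.3315])]
t 29.03 tcp [ 0.4406 -0.3185  0.0729] yaw 0.236 tiltz [ 0. -0. -1.] F [-1.  -0.4 -1.6] w 0.273 q [-0.83  0.11  1.9   0.    1.13 -1.07]
go [-0.0009  0.0009  0.0059]
```

Run:
```python
from h import *
from workcell import robot
from scipy.optimize import least_squares
z=dict(**robot.get_calibration('wrist'));z['p'],z['d']=robot.grab_frame('wrist')
for nm,zz,dz in(('now',z,0),('w6',np.load('wrist6.npz'),.020)):
    W=cloud(zz).reshape(-1,3);r=np.hypot(W[:,0]-.442,W[:,1]+.319)
    for lo,hi,rad in((.034,.056,.005),(.019,.028,.0038)):
        P=W[(r<.012)&(W[:,2]>lo+dz)&(W[:,2]<hi+dz)]
        if len(P)<8: print(nm,lo,len(P));continue
        f=least_squares(lambda q:np.hypot(P[:,0]-q[0],P[:,1]-q[1])-rad,[.442,-.321],loss='soft_l1',f_scale=.0005)
        print(nm,lo,len(P),np.round(f.x,4),np.sqrt(np.mean(f.fun**2)))
```

```text
now 0.034 74 [ 0.4414 -0.3192] 0.00015563766590542312
now 0.019 21 [ 0.4415 -0.3191] 0.0002647299367471957
w6 0.034 76 [ 0.4447 -0.3213] 0.00017349273556305423
w6 0.019 20 [ 0.4447 -0.3212] 0.00010387682535835427
```

Scaled: -0.0014 m is -0.0018, -0.001 m is -0.0013.

```bash
echo '[[-0.0018, 0.0008, -0.0013, 0, 0, 0, 0], [0, 0, 0, 0, 0, 0, 0], [0, 0, 0.0013, 0, 0, 0, 0], [0, 0, 0.0013, 0, 0, 0, 0], [0, 0, 0, 0, 0, 0, 0]]' > m.json && python3 -m inch m.json>/dev/null; python3 avg.py
echo '[[0, 0, 0.0013, 0, 0, 0, 0], [0, 0, 0.0006, 0, 0, 0, 0], [0, 0, 0, 0, 0, 0, 0], [0, 0, 0, 0, 0, 0, 0]]' > m.json && python3 -m inch m.json>/dev/null; python3 avg.py
echo '[[0, 0, 0.0013, 0, 0, 0, 0], [0, 0, 0.0006, 0, 0, 0, 0], [0, 0, 0, 0, 0, 0, 0], [0, 0, 0, 0, 0, 0, 0]]' > m.json && python3 -m inch m.json; python3 avg.py
```

```text
29.9 [ 0.4415 -0.3197  0.0718  0.0049  0.2069 -0.8091 -0.0313  0.0642 -0.0274] sdF [0.59 0.34 0.53] sdz 5.694056100308136e-05
30.6333 [ 0.4416 -0.3198  0.0705  0.3284  0.1289  0.2742 -0.0809 -0.0243  0.0131] sdF [0.51 0.37 0.43] sdz 1.2740717926899724e-05
clock: 30.97
tool_pos: [0.4416, -0.3198, 0.0689]
orientation: [1.944, 2.467, -0.0]
wrist_force: [0.1, -1.3, 0.9]
width: 0.277
gripper_force: 35.0
31.3667 [ 0.4416 -0.3198  0.0689  0.431  -0.2188  0.3242 -0.1244 -0.0899  0.0022] sdF [0.42 0.31 0.42] sdz 2.5540810939874072e-05
```

Scaled: 0.001 m is 0.0013.

```bash
echo '[[0, 0, 0.0013, 0, 0, 0, 0], [0, 0, 0.0013, 0, 0, 0, 0], [0, 0, 0, 0, 0, 0, 0], [0, 0, 0, 0, 0, 0, 0]]' > m.json && python3 -m inch m.json; python3 avg.py; python3 avg.py
python3 - <<'E'
from h import *
from workcell import robot
from scipy.optimize import least_squares
c=robot.get_calibration('wrist');p,d=robot.grab_frame('wrist');W=cloud(dict(p=p,d=d,**c));P=W.reshape(-1,3)
def fit(P,rad,s): 
    f=least_squares(lambda q:np.hypot(P[:,0]-q[0],P[:,1]-q[1])-rad,s,loss='soft_l1',f_scale=.0005);return len(P),np.round(f.x,4),np.sqrt(np.mean(f.fun**2))
r=np.hypot(P[:,0]-.442,P[:,1]+.319)
print('stem',fit(P[(r<.012)&(P[:,2]>.03)&(P[:,2]<.05)],.005,[.442,-.321]))
H=cv2.cvtColor(p,cv2.COLOR_RGB2HSV).reshape(-1,3).astype(int)
m=(r<.025)&(P[:,2]<.022)&((H[:,0]<=5)|(H[:,0]>172))&(H[:,1]>70)
print('ring',fit(P[m],.0146,[.442,-.32]))
E
```

```text
clock: 31.7
tool_pos: [0.4416, -0.3198, 0.067]
orientation: [1.944, 2.467, -0.0]
wrist_force: [1.7, -0.2, 1.5]
width: 0.275
gripper_force: 35.0
32.1 [ 0.4416 -0.3198  0.067   0.4177 -0.2451  1.6833 -0.1174 -0.1332 -0.0136] sdF [0.45 0.7  0.53] sdz 1.7924237598152433e-05
32.5 [ 0.4416 -0.3198  0.0669  1.0125 -0.517   1.5642 -0.1352 -0.1964  0.007 ] sdF [0.32 0.39 0.41] sdz 7.697183191619942e-06
stem (59, array([ 0.4423, -0.3206]), np.float64(0.00018196780870489586))
ring (371, array([ 0.4426, -0.3208]), np.float64(0.0010623129490931373))
```

```bash
python3 -c "
from workcell import robot
print(robot.job_done())"
```

```text
the job is handed in; nothing more can be done
None
```

I handed the job in at about 32.5 s, with the jar standing in the yellow tray and the marker lying in the blue tray. The probe was held upright about 0.4 mm from the mark's centre, pressing at about 2.5 N (tip about half way in).

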